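# Put the socket set back in its tray

### The job

Put the socket set back in its red tray: stand each of the three hex sockets upright in the cup of its own size (small in the small, medium in the medium, large in the large), and lay the extension bar flat in the long trough. The plain tube bushing and the cold chisel do not belong to the set: leave them where they are on the bench.

Things in the scene. Friction and masses are not known exactly. Their poses are not given: they have to be found in the camera images.
- socket_small: small wrench socket: a chromed round steel can, 24 mm diameter, 50 mm tall, standing on the bench with its hexagonal mouth (a blind recess 18 mm deep) up; slightly narrower foot. Origin: centre of its underside; z up along its axis. Loose, about 90 g.
- socket_medium: medium wrench socket: a chromed round steel can, 34 mm diameter, 54 mm tall, standing on the bench with its hexagonal mouth (a blind recess 18 mm deep) up; slightly narrower foot. Origin: centre of its underside; z up along its axis. Loose, about 180 g.
- socket_large: large wrench socket: a chromed round steel can, 46 mm diameter, 58 mm tall, standing on the bench with its hexagonal mouth (a blind recess 18 mm deep) up; slightly narrower foot. Origin: centre of its underside; z up along its axis. Loose, about 340 g.
- extension_bar: socket extension bar: bright steel round bar lying down, 150 mm long, 20 mm thick, with a small square drive stub (12.5 mm square, 18 mm long) at its +x end. Origin: middle of its length, on its axis (10 mm above the bench); x along the bar, z up. Loose, about 280 g, balanced within 10 mm of the middle; does not roll.
- cup_small: cup for the small socket: black insert, 71 mm square, round recess 40 mm across, 7 mm deep, grey floor. Three cups stand in a row, in any order, in a fixed red tray with the trough. Origin: centre of its underside, 3 mm above the bench; recess floor 3 mm, rim 10 mm, tray rim 7 mm above it. y along the row, x towards the trough, z up. Fixed.
- cup_medium: cup for the medium socket: black insert, 71 mm square, round recess 50 mm across, 7 mm deep, grey floor. Three cups stand in a row, in any order, in a fixed red tray with the trough. Origin: centre of its underside, 3 mm above the bench; recess floor 3 mm, rim 10 mm, tray rim 7 mm above it. y along the row, x towards the trough, z up. Fixed.
- cup_large: cup for the large socket: black insert, 71 mm square, round recess 62 mm across, 7 mm deep, grey floor. Three cups stand in a row, in any order, in a fixed red tray with the trough. Origin: centre of its underside, 3 mm above the bench; recess floor 3 mm, rim 10 mm, tray rim 7 mm above it. y along the row, x towards the trough, z up. Fixed.
- trough: trough for the extension bar: black insert 50 by 190 mm in the red tray, oblong recess 40 by 180 mm, 7 mm deep, grey floor, parallel to the row of cups, its middle line 93 mm from theirs. Origin: centre of its underside, 3 mm above the bench; recess floor 3 mm, rim 10 mm above it; y along the trough, x across it (away from the cups). Fixed. Tray: 158 by 226 mm outside.
- bushing: plain suspension bushing, a look-alike that stays where it is: straight steel tube, 38 mm outside, 29 mm round bore right through (the bench shows through it), 50 mm tall, standing. Origin: centre of its underside; z up. Loose, about 150 g. (A flanged hexagonal wheel nut, only 20 mm tall, and other small parts also lie about and do not belong to the set.)
- cold_chisel: cold chisel, a look-alike that stays where it is: dark eight-sided steel bar lying down, 150 mm long, 20 mm thick, with a flat blade 25 mm wide at its +x end. Origin: middle of its length, at its underside; x along the chisel. Loose, about 260 g.

How it is judged:
At the end, for the whole second after the job is handed in: Sockets upright (0.12 rad) on the floor of their own cups, within 12 mm of centre; extension bar on the trough floor, within 16 mm across and 30 mm along of its middle, parallel within 0.2 rad; all at rest; bushing (standing) and chisel within 30 mm of where they started (horizontal distance between socket_small and cup_small below 0.012 m and z of socket_small in the frame of cup_small between 0 and 0.006 m and angle between each of socket_small, socket_medium, socket_large's own z axis and vertical below 0.12 rad and linear speed of each of socket_small, socket_medium, socket_large, extension_bar below 0.02 m/s and horizontal distance between socket_medium and cup_medium below 0.012 m and z of socket_medium in the frame of cup_medium between 0 and 0.006 m and horizontal distance between socket_large and cup_large below 0.012 m and z of socket_large in the frame of cup_large between 0 and 0.006 m and z of extension_bar in the frame of trough between 0.008 and 0.017 m and angle between the x axis of extension_bar and the y axis of trough, either way round below 0.2 rad and x of extension_bar in the frame of trough between -0.016 and 0.016 m and y of extension_bar in the frame of trough between -0.03 and 0.03 m and distance of each of bushing, cold_chisel from where it was at the start of the episode below 0.03 m and angle between bushing's own z axis and vertical below 0.2 rad); the robot touches nothing.
It fails at once if the bushing is moved from its place (more than 30 mm) (distance of bushing from where it was at the start of the episode above 0.03 m).
It fails at once if the cold chisel is moved from its place (more than 30 mm) (distance of cold_chisel from where it was at the start of the episode above 0.03 m).
It also fails if it takes over 102 s, if anything falls off the work surface, if the arm or the gripper's body presses on something with over 40 N, if the wrist force passes 120 N, or if a joint passes its speed limit or range.

### The arm

A 7-joint arm with a two-finger parallel gripper is mounted at the origin on the work surface. World frame = base frame: x ahead of the robot, y to its left, z up, the work surface at z = 0. Lengths are in m, angles in rad, forces in N, time in s.
With the tool pointing down it reaches from about 0.425 to 0.975 m from the base axis. Payload 16.7 kg.
Tool frame: the origin (TCP) lies midway between the tips of the shut fingers; the grasp point (between the pads) lies 19 mm behind it; z points along the fingers, y is the direction in which the jaws open and shut (so a half turn about z gives the same grasp; the last joint's range is limited). The gripper opens to 85 mm and grips with 20 to 120 N. Pads are 22 mm wide; open, the fingers measure 114 mm over their backs; the gripper's body (76 mm by 85 mm) begins 54 mm behind the grasp point. The pads swing forward as they close: fully open they stand 13 mm farther back than shut.
Start: joints at [1.155, 0.426, 0.074, 1.606, -0.034, 1.111, -0.067], TCP at [0.177, -0.651, 0.231] pointing down, gripper open.
Joint ranges: [-2.85, 2.85], [-0.5, 2.14], [-1.23, 1.37], [0.21, 2.46], [-1.02, 4.16], [0.16, 2.05], [-2.73, 2.73]. Speed limits (rad/s): [1.89, 1.89, 2.39, 2.39, 3.01, 3.01, 3.01].

### API

Orientations are given as a unit quaternion [w, x, y, z].
In Python, from plant import get_obs, optics, order gives the robot as it stands. The module is installed in compiled form; this text tells all that it offers.
- The arm moves only by the tool step_arm, never from a script. Its arguments are lists of equal length, an entry for each row: "slide": the shift along the tool's x, y, z in m, a list of three; "yaw": the turn about the tool's z in degrees; "hand": the opening in per cent of the stroke, from 0 (shut) to 100 (fully open). In form: {"slide": [[tx, ty, tz], ...], "yaw": [yaw, ...], "hand": [hand, ...]}. A call has 1 to 10 rows; each row is the pose to reach, as a shift and turn from the pose commanded when the call began, along the tool's axes at that moment; what a row does not reach only later rows make up. A row lasts 1/12 s, in which the tool goes at most 41.7 mm and 7.16 degrees, less where a joint would pass 70% of its speed; a pose out of reach is approached as far as the arm can. A call with a gripper value outside its range is refused whole. The fingers move at their own pace and stop on an object; the grip force is fixed at half the most. Time passes only in rows, so rows that repeat a pose let the fingers close. It gives the time, the measured TCP pose, the force and the opening at its end, in the units of the state.
- get_obs(): the state, without advancing time (a new reading comes with each control period).
- optics.capture(name): name is "side" or "top" or "wrist"; returns the picture (420x560x3 uint8, blue, green, red); there is no depth.
- optics.get_calibration(name): a dict with "camera_matrix" (3x3 intrinsics, pixels), "dist_coeffs" ([k1, k2, p1, p2, k3] as OpenCV has them; the pictures are not rectified), "camera_from_world" (4x4, takes a point from world to camera coordinates). Camera axes: x right, y down, z forward; pixel columns grow to the right and rows downward; lengths in m; the calibration is good to about 2 mm. A picture is of the moment at which its call begins: read the wrist's pose just before it. get_calibration takes no time and is no camera call; for the wrist camera it gives the pose at the moment of the call.
- order.close_job(): hands the job in, once; it reports no verdict.
The state is a dict: "clock": time; "joint_pos": joint angles; "qd": joint speeds; "effort": joint torques, N m; "tcp_pos": TCP position; "tcp_rot": TCP orientation; "wrist_force": force on the tool from outside, world axes, zero at the start; "ft_torque": the same for the moment, N m; "width": opening from 0.0 (shut) to 1.0 (fully open).
Only numpy, scipy, OpenCV 4.12 (cv2) and the standard library are available. Lean on these libraries where they do the work, as an engineer would, in place of code of your own. Each camera call takes 0.05 s, during which the arm holds its last target.

## Working session

There is one attempt and no reset: what is moved stays moved. The work goes in short steps, Python scripts to look and compute and a tool call to move; the robot and the scene stay as the last step left them, time stands still between calls to the robot, and variables do not carry over. Pictures are saved under pics/ and viewed, and the job is handed in when it is done.

Besides the shell and the picture viewer there is one more tool, called after ">>>" as name(argument=value, ...), one argument or row to a line, values as JSON. step_arm: Moves the arm, as the interface text tells. Its arguments: {"type":"object","properties":{"slide":{"type":"array"},"yaw":{"type":"array"},"hand":{"type":"array"}},"required":["slide","yaw","hand"]}

```bash
mkdir -p pics
python3 - <<'E'
from plant import get_obs, optics
import cv2, json
o=get_obs(); print(o)
for n in ("side","top","wrist"):
    c=optics.get_calibration(n); print(n,c)
    cv2.imwrite(f"pics/{n}0.png",optics.capture(n))
E
```

```text
{'clock': 0.0, 'joint_pos': array([ 1.15548611,  0.4267497 ,  0.07384956,  1.6065882 , -0.03410097,
        1.11082585, -0.06709429]), 'qd': array([ 0.00073361,  0.002617  ,  0.00049778, -0.00060693,  0.00192505,
       -0.00079541,  0.00058121]), 'effort': array([ 2.40596724e-03, -9.49821281e+01,  3.76010165e+00, -4.63505709e+01,
        1.87365955e-02,  1.01412777e-02, -4.83260919e-05]), 'tcp_pos': array([ 0.17718295, -0.65090835,  0.23060706]), 'tcp_rot': array([-6.41887220e-04,  9.91182526e-01,  1.32501964e-01, -1.34549217e-04]), 'wrist_force': array([-0.13558983, -0.30799517, -1.19836697]), 'ft_torque': array([-0.01132744,  0.03031656, -0.02227077]), 'width': 1.0014955022545662}
side {'camera_matrix': array([[458.1686289 ,   0.        , 284.71987572],
       [  0.        , 458.1686289 , 216.36695371],
       [  0.        ,   0.        ,   1.        ]]), 'dist_coeffs': array([-0.05058365,  0.        ,  0.        ,  0.        ,  0.        ]), 'camera_from_world': array([[-0.92241567, -0.38576078,  0.01838352,  0.53855099],
       [-0.29788372,  0.68037812, -0.6695901 ,  0.1714202 
[... 484 characters left out ...]
,  0.02286139, -0.20522032,  0.56764609],
       [ 0.20504339, -0.00985715, -0.97870325,  1.07193038],
       [ 0.        ,  0.        ,  0.        ,  1.        ]])}
wrist {'camera_matrix': array([[293.48111424,   0.        , 273.05046308],
       [  0.        , 293.48111424, 209.25913083],
       [  0.        ,   0.        ,   1.        ]]), 'dist_coeffs': array([-0.05821861,  0.        ,  0.        ,  0.        ,  0.        ]), 'camera_from_world': array([[ 0.26281296, -0.96484578, -0.00139969, -0.67463776],
       [-0.92399962, -0.25210404,  0.2875209 , -0.03831642],
       [-0.2777662 , -0.0742709 , -0.95777334,  0.37971673],
       [ 0.        ,  0.        ,  0.        ,  1.        ]])}
```

View pics/top0.png

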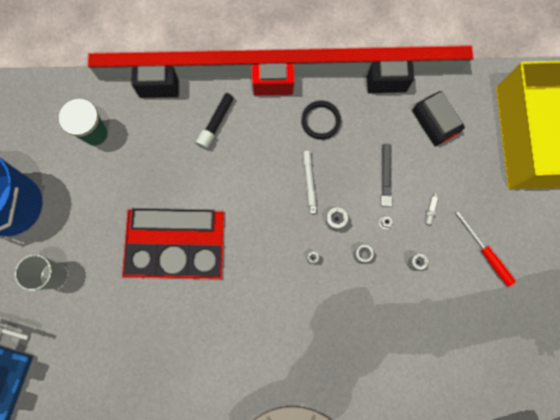

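View pics/side0.png

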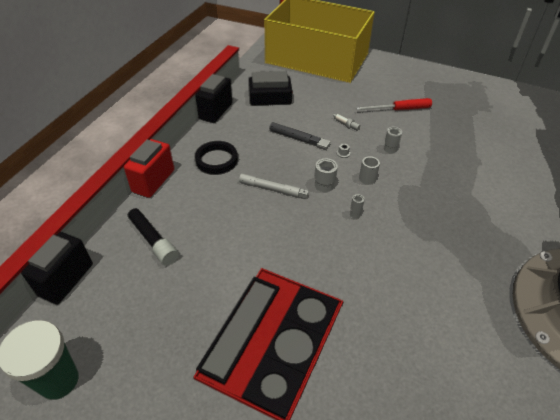

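View pics/wrist0.png

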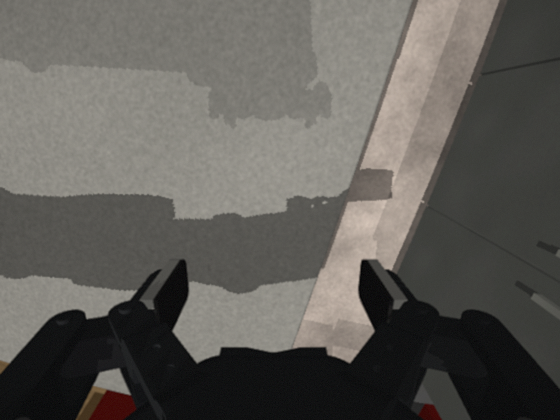

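```bash
cat > h.py <<'E'
import numpy as np, cv2
from plant import get_obs, optics
def ray(c,uv):
    p=cv2.undistortPoints(np.array(uv,float).reshape(-1,1,2),c["camera_matrix"],c["dist_coeffs"]).reshape(-1,2)
    T=c["camera_from_world"];R=T[:3,:3];o=-R.T@T[:3,3]
    d=np.c_[p,np.ones(len(p))]@R
    return o,d
def onz(c,uv,z):
    o,d=ray(c,uv); return o+d*((z-o[2])/d[:,2])[:,None]
def proj(c,P):
    T=c["camera_from_world"];r=cv2.Rodrigues(T[:3,:3])[0]
    return cv2.projectPoints(np.array(P,float).reshape(-1,1,3),r,T[:3,3],c["camera_matrix"],c["dist_coeffs"])[0].reshape(-1,2)
E
python3 - <<'E'
import cv2
t=cv2.imread('pics/top0.png')[140:280,290:450]
cv2.imwrite('pics/topz.png',cv2.resize(t,None,fx=5,fy=4.2,interpolation=cv2.INTER_CUBIC)[:, :800])
t=cv2.imread('pics/top0.png')[200:290,115:235]
cv2.imwrite('pics/topt.png',cv2.resize(t,None,fx=6,fy=6,interpolation=cv2.INTER_CUBIC))
t=cv2.imread('pics/side0.png')[110:220,230:420]
cv2.imwrite('pics/sidez.png',cv2.resize(t,None,fx=4,fy=4,interpolation=cv2.INTER_CUBIC))
E
```

```text
(no output)
```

View pics/topz.png

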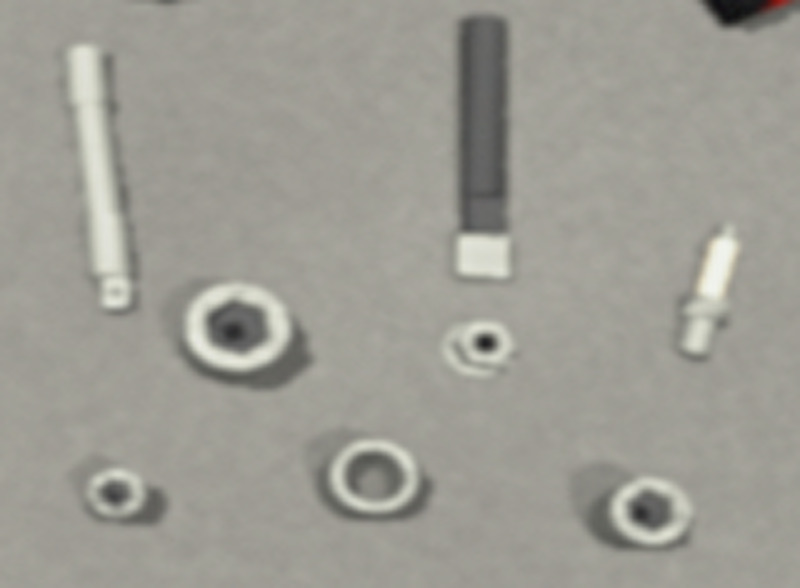

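View pics/topt.png

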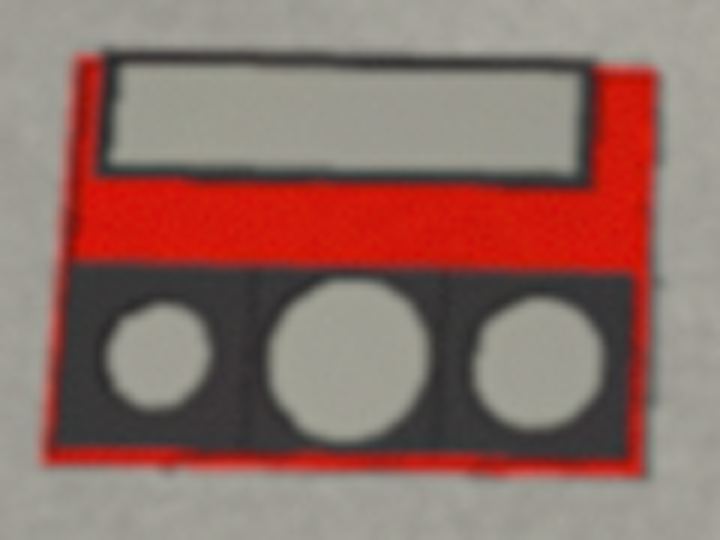

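View pics/sidez.png

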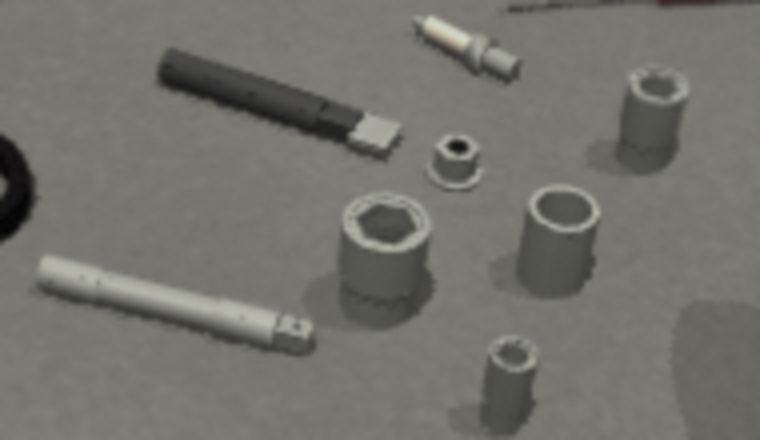

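Run:
```python
from h import *
c=optics.get_calibration("top"); im=cv2.imread('pics/top0.png')
cs=optics.get_calibration("side")
print("cam",ray(c,[[0,0]])[0],ray(cs,[[0,0]])[0])
g=cv2.cvtColor(im,cv2.COLOR_BGR2GRAY); 
for n,(u,v),z in (("S",(313,257),.05),("B",(365,253),.05),("M",(420,261),.054),("L",(338,218),.058)):
    k=6; r=20
    p=cv2.resize(g[v-r:v+r,u-r:u+r],None,fx=k,fy=k,interpolation=cv2.INTER_CUBIC)
    m=(p>185).astype(np.uint8)
    cn=max(cv2.findContours(m,0,2)[0],key=cv2.contourArea)
    e=cv2.fitEllipse(cn); ce=(np.array(e[0])+.5)/k-.5+[u-r,v-r]
    w=onz(c,[ce],z)[0]; 
    q=(cn.reshape(-1,2)+.5)/k-.5+[u-r,v-r]; W=onz(c,q,z)
    (x,y),rad=cv2.minEnclosingCircle(W[:,:2].astype(np.float32))
    print(n,ce,np.array(e[1])/k,w.round(4),"circ",round(x,4),round(y,4),round(rad*2,4),"ext",np.ptp(W,axis=0).round(4), "side px",proj(cs,[w])[0].round(1))
# bar
p=g[145:218,300:322]; m=(p>190).astype(np.uint8)
cn=max(cv2.findContours(m,0,2)[0],key=cv2.contourArea); 
ys,xs=np.nonzero(m); q=np.c_[xs+300,ys+145]; W=onz(c,q,.015)
mu=W.mean(0);d=np.linalg.svd(W-mu)[2][0];t=(W-mu)@d
print("bar",mu.round(4),d.round(3),t.min(),t.max(),"angle",np.degrees(np.arctan2(d[1],d[0])),"mid",mu+d*(t.min()+t.max())/2, "endpx", q[t.argmin()],q[t.argmax()])
# tray
b,gg,r=[im[...,i].astype(int) for i in range(3)]
reg=np.zeros_like(g);reg[205:282,118:230]=1
red=((r>150)&(gg<80)&(reg>0));blk=((r<90)&(reg>0))
m=((red|blk)).astype(np.uint8)
cn=max(cv2.findContours(m,0,2)[0],key=cv2.contourArea);W=onz(c,cn.reshape(-1,2),.01)
rc=cv2.minAreaRect((W[:,:2]*1000).astype(np.float32));print("tray",rc)
fl=((r>120)&(gg>110)&(reg>0)).astype(np.uint8)
fc=cv2.findContours(fl,1,2)[0]
for f in fc:
    if cv2.contourArea(f)<150: continue
    x,y,w,h=cv2.boundingRect(f)
    if x<=119 or x+w>=229: continue
    mm=np.zeros_like(g);cv2.drawContours(mm,[f],-1,1,-1);Y,X=np.nonzero(mm)
    W=onz(c,np.c_[X,Y],.006);W2=onz(c,np.c_[X,Y],.013)
    print("floor",x,y,w,h,W.mean(0).round(4),np.ptp(W,axis=0).round(4),cv2.minAreaRect((W[:,:2]*1000).astype(np.float32)))
```

```text
cam [0.33647287 0.03252002 1.16542104] [0.35643907 0.57632294 0.68304523]
S [312.92431641 255.25184631] [7.26825269 8.64637502] [ 0.4564 -0.057   0.05  ] circ 0.4563 -0.057 0.0214 ext [0.0131 0.0203 0.    ] side px [357.  197.4]
B [364.44330978 252.65250015] [16.24418386 16.58518728] [ 0.4595 -0.171   0.05  ] circ 0.4597 -0.1712 0.0378 ext [0.0359 0.0358 0.    ] side px [371.1 161.5]
M [419.73579788 261.03995514] [13.3717219  13.87343979] [ 0.4378 -0.2903  0.054 ] circ 0.438 -0.2907 0.0336 ext [0.0333 0.0334 0.    ] side px [394.7 130.8]
L [336.91970952 217.10235723] [19.93667348 20.31448619] [ 0.5392 -0.1131  0.058 ] circ 0.5389 -0.1135 0.0466 ext [0.0453 0.0448 0.    ] side px [326.6 165.2]
bar [ 0.6351 -0.0577  0.015 ] [-0.997 -0.073  0.   ] -0.07355089670966033 0.07519144504995937 angle -175.7927429927055 mid [ 0.63426656 -0.05774717  0.015     ] endpx [305 151] [314 212]
tray ((500.474365234375, 257.5447692871094), (223.93673706054688, 151.25599670410156), 87.49319458007812)
floor 133 251 17 17 [0.4626 0.3324 0.006 ] [0.0366 0.0365 0.    ] ((463.27130126953125, 332.4002380371094), (34.80663299560547, 36.07815933227539), 45.163482666015625)
floor 194 250 21 21 [0.4559 0.1882 0.006 ] [0.0459 0.0456 0.    ] ((456.37603759765625, 188.67039489746094), (45.814510345458984, 45.651153564453125), 88.6207046508789)
floor 160 247 26 26 [0.4591 0.2603 0.006 ] [0.0574 0.0572 0.    ] ((459.31842041015625, 260.62213134765625), (57.471649169921875, 57.05823516845703), 88.6170654296875)
floor 134 211 77 18 [0.5527 0.2629 0.006 ] [0.0441 0.1761 0.    ] ((552.6918334960938, 262.95037841796875), (176.96963500976562, 37.88660430908203), 87.50040435791016)
floor 121 207 105 74 [0.496  0.2583 0.006 ] [0.1739 0.2367 0.    ] ((497.49493408203125, 257.67901611328125), (234.8347625732422, 167.2011260986328), 87.23225402832031)
```

>>> step_arm(
  slide=[
    [0.597,-0.452,0],
    [0.597,-0.452,0],
    [0.597,-0.452,0],
    [0.597,-0.452,0],
    [0.597,-0.452,0],
    [0.597,-0.452,0],
    [0.597,-0.452,0],
    [0.597,-0.452,0],
    [0.597,-0.452,0],
    [0.597,-0.452,0],
  ],
  yaw=[11,11,11,11,11,11,11,11,11,11],
  hand=[100,100,100,100,100,100,100,100,100,100],
)

```text
clock: 0.98
tcp_pos: [0.4325, -0.3195, 0.2314]
tcp_rot: [0.0, 0.999, 0.037, 0.0]
wrist_force: [0.7, -0.6, 0.3]
width: 1.001
```

```bash
cat >> h.py <<'E'
from scipy.spatial.transform import Rotation as Ro
def go(x,y,z,ang=None):
    o=get_obs(); R=Ro.from_quat(np.roll(o["tcp_rot"],-1)).as_matrix()
    s=R.T@(np.array([x,y,z])-o["tcp_pos"]); a=np.degrees(np.arctan2(R[1,0],R[0,0]))
    print("t",round(o["clock"],2),"tcp",o["tcp_pos"].round(4),"xang",a.round(2),"tilt",np.degrees(np.arccos(-R[2,2])).round(2),"w",round(o["width"],3),"slide",s.round(4),"yaw",None if ang is None else round(a-ang,2))
def shot(n,f):
    c=optics.get_calibration(n); im=optics.capture(n); cv2.imwrite("pics/"+f,im); return c,im
E
python3 - <<'E'
from h import *
go(.634,-.058,.231,4.2)
c=optics.get_calibration("wrist"); o,d=ray(c,[[280,210],[280,30],[280,250]])
t=get_obs()["tcp_pos"];print(o-t,d, onz(c,[[280,210],[280,0],[280,260],[0,210],[560,210]],0.02)-t)
E
```

```text
t 0.98 tcp [ 0.4325 -0.3195  0.2314] xang 4.22 tilt 0.01 w 1.001 slide [ 0.2202 -0.246   0.0004] yaw 0.02
[0.07249682 0.00489318 0.14311898] [[-2.87286383e-01 -4.48842993e-02 -9.57088852e-01]
 [ 3.12204873e-01 -1.08038949e-03 -1.13744885e+00]
 [-4.17627010e-01 -5.45549812e-02 -9.17871976e-01]] [[-0.03391568 -0.01173222 -0.21139214]
 [ 0.19936091  0.00688248 -0.21139214]
 [-0.10331242 -0.0173559  -0.21139214]
 [-0.06158132  0.36138032 -0.21139214]
 [-0.00609673 -0.3886077  -0.21139214]]
```

>>> step_arm(
  slide=[
    [0.22,-0.246,0],
    [0.22,-0.246,0],
    [0.22,-0.246,0],
    [0.22,-0.246,0],
    [0.22,-0.246,0],
    [0.22,-0.246,0],
    [0.22,-0.246,0],
    [0.22,-0.246,0],
    [0.22,-0.246,0],
    [0.22,-0.246,0],
  ],
  yaw=[0,0,0,0,0,0,0,0,0,0],
  hand=[100,100,100,100,100,100,100,100,100,100],
)

```text
clock: 1.82
tcp_pos: [0.6337, -0.0571, 0.2306]
tcp_rot: [-0.001, 0.999, 0.039, -0.0]
wrist_force: [0.8, -0.6, 0.4]
width: 1.003
```

Run:
```python
from h import *
go(.634,-.058,.231,4.2)
c,im=shot("wrist","w1.png")
g=cv2.cvtColor(im,cv2.COLOR_BGR2GRAY)
print(proj(c,[[.634,-.0577,.01],[.56,-.063,.01],[.5389,-.1135,.058]]))
```

```text
t 1.82 tcp [ 0.6337 -0.0571  0.2306] xang 4.45 tilt 0.07 w 1.003 slide [ 0.0003  0.0009 -0.0004] yaw 0.25
[[273.40906042 181.14403019]
 [273.03393233 236.05244815]
 [313.48355805 270.31575393]]
```

View pics/w1.png

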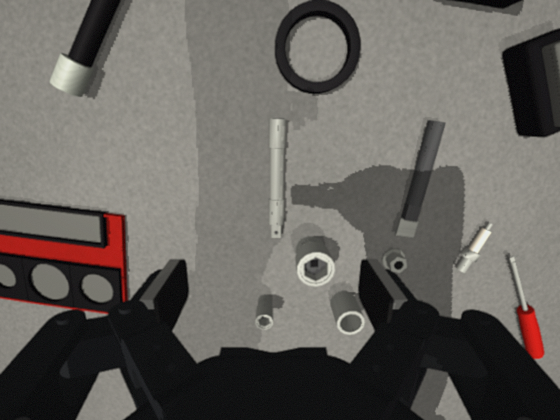

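Run:
```python
from h import *
c=optics.get_calibration("wrist"); im=cv2.imread("pics/w1.png"); 
g=cv2.cvtColor(im,cv2.COLOR_BGR2GRAY).astype(int)
for v in (130,150,170,190,205,215):
    row=g[v,262:296]; print(v,list(row))
print(onz(c,[[278,120],[276,237],[278,160],[278,200]],.01).round(4))
cs=optics.get_calibration("side");ct=optics.get_calibration("top")
s=cv2.imread('pics/side0.png')
# side bar ends: centre ends
P=onz(cs,[[230+48/4,110+270/4],[230+290/4,110+333/4]],.01);print("side",P.round(4))
t=cv2.cvtColor(cv2.imread('pics/top0.png'),6).astype(int)
for v in (165,185,200): print(v,list(t[v,302:320]))
```

```text
130 [np.int64(121), np.int64(123), np.int64(121), np.int64(123), np.int64(122), np.int64(121), np.int64(117), np.int64(126), np.int64(147), np.int64(160), np.int64(171), np.int64(178), np.int64(187), np.int64(195), np.int64(198), np.int64(173), np.int64(158), np.int64(168), np.int64(164), np.int64(154), np.int64(152), np.int64(144), np.int64(124), np.int64(98), np.int64(82), np.int64(91), np.int64(122), np.int64(141), np.int64(142), np.int64(140), np.int64(138), np.int64(137), np.int64(138), np.int64(139)]
150 [np.int64(122), np.int64(124), np.int64(127), np.int64(128), np.int64(130), np.int64(127), np.int64(124), np.int64(121), np.int64(132), np.int64(154), np.int64(168), np.int64(174), np.int64(184), np.int64(192), np.int64(195), np.int64(182), np.int64(172), np.int64(160), np.int64(150), np.int64(137), np.int64(128), np.int64(111), np.int64(88), np.int64(89), np.int64(117), np.int64(142), np.int64(144), np.int64(144), np.int64(142), np.int64(139), np.int64(140), np.int64(141), np.int64(143), np.int64(146)]
170 [np.int64(124), np.int64(124), np.int64(125), np.int64(125), np.int64(1
[... 2264 characters left out ...]
 np.int64(165), np.int64(133), np.int64(112), np.int64(129), np.int64(150), np.int64(157), np.int64(157), np.int64(154), np.int64(154), np.int64(154)]
185 [np.int64(157), np.int64(156), np.int64(152), np.int64(147), np.int64(156), np.int64(182), np.int64(209), np.int64(220), np.int64(219), np.int64(205), np.int64(178), np.int64(142), np.int64(113), np.int64(125), np.int64(147), np.int64(155), np.int64(155), np.int64(154)]
200 [np.int64(158), np.int64(157), np.int64(157), np.int64(155), np.int64(150), np.int64(153), np.int64(175), np.int64(203), np.int64(219), np.int64(223), np.int64(221), np.int64(207), np.int64(180), np.int64(143), np.int64(117), np.int64(130), np.int64(150), np.int64(157)]
```

>>> step_arm(
  slide=[
    [0,0.003,0.04],
    [0,0.003,0.08],
    [0,0.003,0.12],
    [0,0.003,0.16],
    [0,0.003,0.19],
    [0,0.003,0.21],
    [0,0.003,0.221],
    [0,0.003,0.225],
    [0,0.003,0.225],
  ],
  yaw=[0,0,0,0,0,0,0,0,0],
  hand=[100,100,100,100,100,100,100,100,100],
)

```text
clock: 2.62
tcp_pos: [0.6329, -0.0637, 0.0063]
tcp_rot: [0.0, 0.999, 0.036, -0.0]
wrist_force: [0.2, 0.6, -0.0]
width: 0.999
```

>>> step_arm(
  slide=[
    [0,0,0],
    [0,0,0],
    [0,0,0],
    [0,0,0],
    [0,0,0],
    [0,0,0],
    [0,0,0],
    [0,0,0],
  ],
  yaw=[0,0,0,0,0,0,0,0],
  hand=[0,0,0,0,0,0,0,0],
)

```text
clock: 3.28
tcp_pos: [0.6335, -0.0628, 0.0071]
tcp_rot: [0.0, 0.999, 0.037, 0.0]
wrist_force: [-2.4, 0.7, 9.7]
width: 0.213
```

Run:
```python
from h import *
go(.634,-.06,.1)
c,im=shot("wrist","w2.png")
print(get_obs()["wrist_force"])
```

```text
t 3.28 tcp [ 0.6335 -0.0628  0.0071] xang 4.23 tilt 0.04 w 0.213 slide [ 0.0008 -0.0028 -0.0929] yaw None
[-3.31111381  0.60779755  9.77590912]
```

View pics/w2.png

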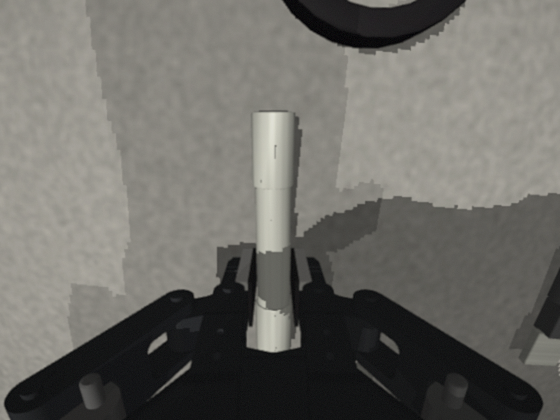

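>>> step_arm(
  slide=[
    [0,0,-0.03],
    [0,0,-0.07],
    [0,0,-0.11],
    [-0.006,-0.035,-0.11],
    [-0.012,-0.07,-0.11],
    [-0.019,-0.11,-0.11],
    [-0.025,-0.15,-0.11],
    [-0.032,-0.19,-0.11],
    [-0.039,-0.23,-0.11],
    [-0.046,-0.27,-0.11],
  ],
  yaw=[0,0,0,-7,-14,-21,-28,-35,-42,-49],
  hand=[0,0,0,0,0,0,0,0,0,0],
)

```text
clock: 4.17
tcp_pos: [0.5665, 0.2046, 0.1165]
tcp_rot: [0.0, 0.893, 0.451, 0.0]
wrist_force: [1.2, 0.8, -2.3]
width: 0.209
```

Run:
```python
from h import *
go(.5527,.2629,.117,87.34)
```

```text
t 4.17 tcp [0.5665 0.2046 0.1165] xang 53.56 tilt 0.01 w 0.209 slide [ 0.0387 -0.0458 -0.0005] yaw -33.78
```

>>> step_arm(
  slide=[
    [0.02,-0.023,0],
    [0.038,-0.046,0],
    [0.038,-0.046,0],
    [0.038,-0.046,0],
    [0.038,-0.046,0],
    [0.038,-0.046,0],
    [0.038,-0.046,0],
    [0.038,-0.046,0],
  ],
  yaw=[-7,-14,-21,-28,-33.8,-33.8,-33.8,-33.8],
  hand=[0,0,0,0,0,0,0,0],
)

```text
clock: 4.83
tcp_pos: [0.5534, 0.2607, 0.1163]
tcp_rot: [-0.0, 0.727, 0.687, -0.0]
wrist_force: [1.0, 0.6, -1.7]
width: 0.209
```

Run:
```python
from h import *
go(.5527,.2629,.117,87.34)
c,im=shot("wrist","w3.png")
c2,im2=shot("top","t3.png")
print(proj(c,[[.5527,.2629,.006],[.4626,.3324,.006],[.4591,.2603,.006],[.4559,.1882,.006]]))
```

```text
t 4.83 tcp [0.5534 0.2607 0.1163] xang 86.79 tilt 0.01 w 0.209 slide [ 0.0021 -0.0008 -0.0007] yaw -0.55
[[272.72025597 203.42686687]
 [161.52174764 130.01455629]
 [170.22439276 211.7373985 ]
 [178.76029037 281.80344911]]
```

View pics/w3.png

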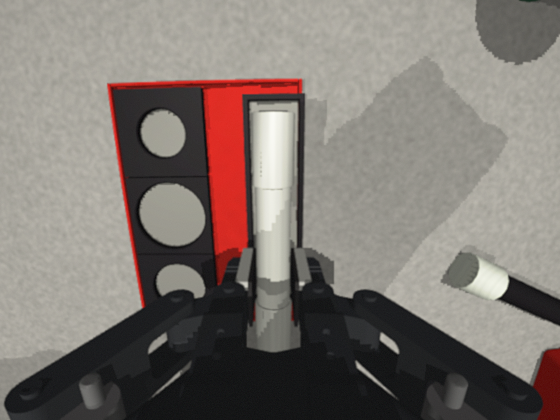

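View pics/t3.png

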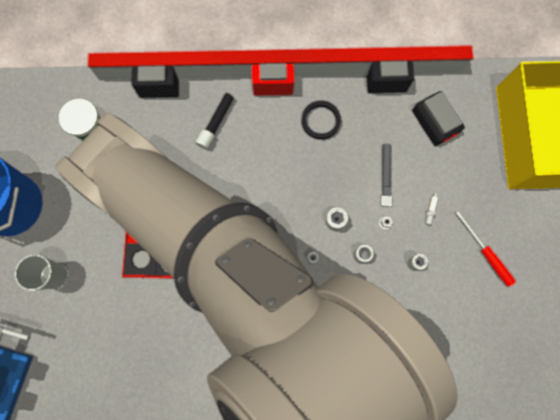

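>>> step_arm(
  slide=[
    [0.002,0,0.035],
    [0.002,0,0.07],
    [0.002,0,0.087],
    [0.002,0,0.095],
    [0.002,0,0.099],
    [0.002,0,0.099],
    [0.002,0,0.099],
  ],
  yaw=[-0.5,-0.5,-0.5,-0.5,-0.5,-0.5,-0.5],
  hand=[0,0,0,0,0,0,0],
)

```text
clock: 5.52
tcp_pos: [0.5541, 0.2635, 0.0185]
tcp_rot: [0.0, 0.722, 0.692, 0.001]
wrist_force: [-0.0, 1.1, -2.1]
width: 0.212
```

Run:
```python
from h import *
go(.5527,.2629,.015,87.34)
c,im=shot("wrist","w4.png")
c,im=shot("side","s4.png")
```

```text
t 5.52 tcp [0.5541 0.2635 0.0185] xang 87.5 tilt 0.09 w 0.212 slide [-0.0006 -0.0014  0.0035] yaw 0.16
```

View pics/w4.png

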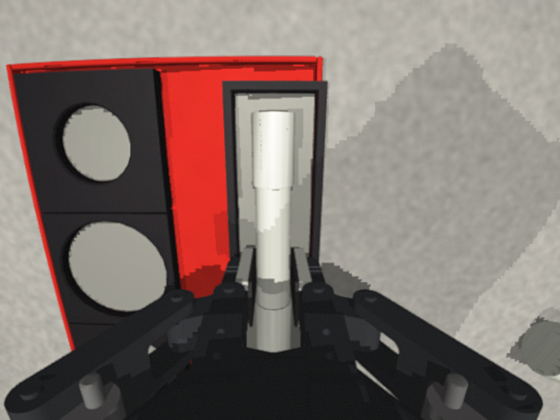

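View pics/s4.png

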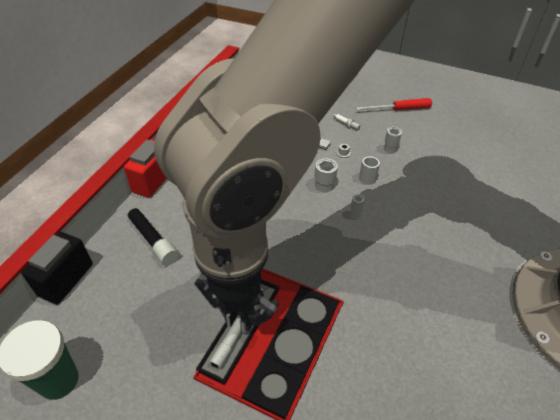

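>>> step_arm(
  slide=[
    [0,-0.001,0.002],
    [0,-0.001,0.004],
    [0,-0.001,0.004],
  ],
  yaw=[0,0,0],
  hand=[0,0,0],
)

```text
clock: 5.87
tcp_pos: [0.5524, 0.263, 0.0134]
tcp_rot: [0.0, 0.722, 0.692, 0.0]
wrist_force: [0.7, 0.1, -2.6]
width: 0.209
```

>>> step_arm(
  slide=[
    [0,0,0],
    [0,0,0],
    [0,0,0],
    [0,0,0],
    [0,0,0],
    [0,0,-0.03],
    [0,0,-0.07],
    [0,0,-0.105],
    [0,0,-0.105],
  ],
  yaw=[0,0,0,0,0,0,0,0,0],
  hand=[40,40,40,40,40,60,100,100,100],
)

```text
clock: 6.62
tcp_pos: [0.5551, 0.2651, 0.1251]
tcp_rot: [0.001, 0.722, 0.692, 0.004]
wrist_force: [0.6, 0.7, 0.3]
width: 0.94
```

Run:
```python
from h import *
go(.4525,-.058,.13,90)
c,im=shot("wrist","w5.png")
```

```text
t 6.62 tcp [0.5551 0.2651 0.1251] xang 87.53 tilt 0.48 w 0.94 slide [-0.3272 -0.0885 -0.0069] yaw -2.47
```

View pics/w5.png

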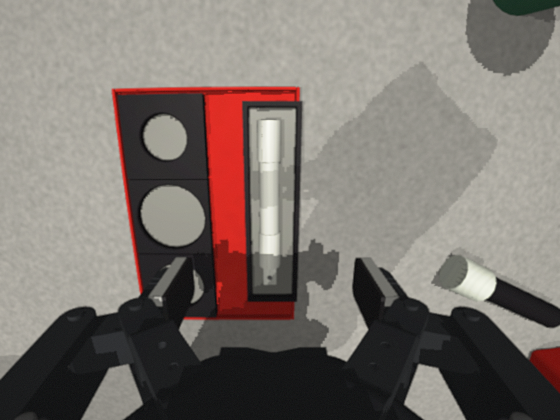

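>>> step_arm(
  slide=[
    [-0.04,-0.01,-0.01],
    [-0.08,-0.02,-0.02],
    [-0.12,-0.03,-0.03],
    [-0.16,-0.043,-0.04],
    [-0.2,-0.054,-0.05],
    [-0.24,-0.065,-0.06],
    [-0.28,-0.076,-0.07],
    [-0.31,-0.084,-0.07],
    [-0.327,-0.088,-0.07],
    [-0.327,-0.088,-0.07],
  ],
  yaw=[0,0,0,0,0,0,0,0,0,0],
  hand=[100,100,100,100,100,100,100,100,100,100],
)

```text
clock: 7.5
tcp_pos: [0.4487, -0.0643, 0.1879]
tcp_rot: [0.0, 0.724, 0.69, -0.001]
wrist_force: [-0.1, -0.3, -0.2]
width: 1.0
```

Run:
```python
from h import *
go(.4525,-.058,.2,90)
c,im=shot("wrist","w6.png")
print(proj(c,[[.4525,-.058,.05],[.4597,-.1712,.05],[.5389,-.1135,.058],[.438,-.2907,.054]]))
```

```text
t 7.5 tcp [ 0.4487 -0.0643  0.1879] xang 87.19 tilt 0.11 w 1.0 slide [ 0.0064  0.0035 -0.0121] yaw -2.81
[[277.18503526 191.45921142]
 [288.34071644 291.64721696]
 [364.98415403 242.73883502]
 [273.82592671 378.47746323]]
```

View pics/w6.png

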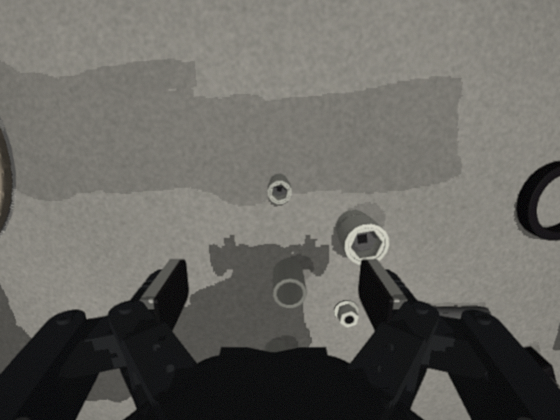

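>>> step_arm(
  slide=[
    [0.007,0.0045,0.02],
    [0.007,0.0045,0.06],
    [0.007,0.0045,0.1],
    [0.007,0.0045,0.13],
    [0.007,0.0045,0.13],
  ],
  yaw=[0,0,0,0,0],
  hand=[100,100,100,100,100],
)

```text
clock: 7.97
tcp_pos: [0.452, -0.0515, 0.0534]
tcp_rot: [-0.004, 0.721, 0.692, -0.002]
wrist_force: [-2.3, -0.2, -0.6]
width: 0.999
```

Run:
```python
from h import *
go(.4535,-.0575,.018)
c,im=shot("wrist","w7.png")
```

```text
t 7.97 tcp [ 0.452  -0.0515  0.0534] xang 87.65 tilt 0.47 w 0.999 slide [-0.006   0.002   0.0354] yaw None
```

View pics/w7.png

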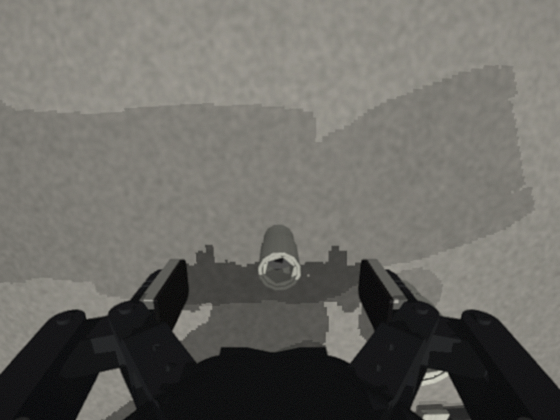

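>>> step_arm(
  slide=[
    [-0.004,0.003,0.01],
    [-0.004,0.003,0.025],
    [-0.004,0.003,0.035],
    [-0.004,0.003,0.035],
    [-0.004,0.003,0.035],
  ],
  yaw=[0,0,0,0,0],
  hand=[100,100,100,100,100],
)

```text
clock: 8.43
tcp_pos: [0.4585, -0.0571, 0.0239]
tcp_rot: [0.0, 0.722, 0.692, 0.0]
wrist_force: [-0.7, 0.2, -0.1]
width: 1.0
```

Run:
```python
from h import *
go(.4535,-.0575,.018)
c=optics.get_calibration("wrist")
c,im=shot("wrist","w8.png")
```

```text
t 8.43 tcp [ 0.4585 -0.0571  0.0239] xang 87.54 tilt 0.03 w 1.0 slide [-0.0006 -0.005   0.0059] yaw None
```

View pics/w8.png

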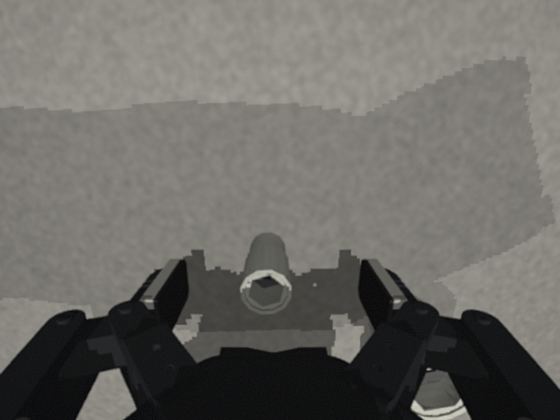

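>>> step_arm(
  slide=[
    [0,-0.003,0.004],
    [0,-0.003,0.004],
    [0,-0.003,0.004],
    [0,-0.003,0.004],
    [0,-0.003,0.004],
    [0,-0.003,0.004],
    [0,-0.003,0.004],
    [0,-0.003,0.004],
    [0,-0.003,0.004],
  ],
  yaw=[0,0,0,0,0,0,0,0,0],
  hand=[100,0,0,0,0,0,0,0,0],
)

```text
clock: 9.23
tcp_pos: [0.4552, -0.0571, 0.0196]
tcp_rot: [0.0, 0.722, 0.692, -0.0]
wrist_force: [-2.9, 0.1, 9.0]
width: 0.263
```

Run:
```python
from h import *
go(.4626,.3324,.12)
c,im=shot("wrist","w9.png"); print(get_obs()["wrist_force"])
```

```text
t 9.23 tcp [ 0.4552 -0.0571  0.0196] xang 87.53 tilt 0.02 w 0.263 slide [ 0.3894 -0.0094 -0.1004] yaw None
[-2.17964105  0.25477486  8.57251506]
```

View pics/w9.png

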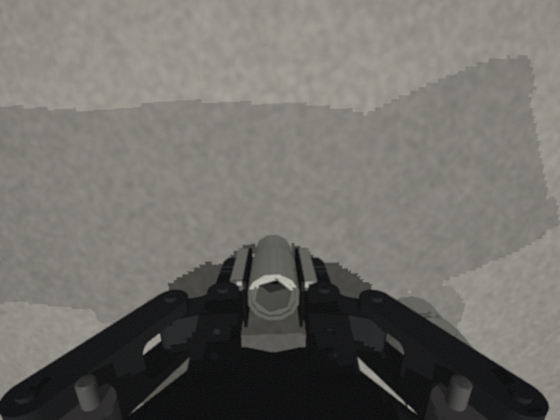

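Run:
```python
from h import *
c=optics.get_calibration("wrist"); print(onz(c,[[273,297]],.05)[0]-get_obs()["tcp_pos"])
# cups from w5 image: pose at w5 unknown now; use later
```

```text
[-0.00057017 -0.00166088  0.03036263]
```

>>> step_arm(
  slide=[
    [0,0,-0.03],
    [0,0,-0.07],
    [0.04,0,-0.1],
    [0.08,-0.002,-0.1],
    [0.12,-0.003,-0.1],
    [0.16,-0.004,-0.1],
    [0.2,-0.005,-0.1],
    [0.24,-0.006,-0.1],
    [0.28,-0.007,-0.1],
    [0.32,-0.008,-0.1],
  ],
  yaw=[0,0,0,0,0,0,0,0,0,0],
  hand=[0,0,0,0,0,0,0,0,0,0],
)

```text
clock: 10.12
tcp_pos: [0.4605, 0.2649, 0.1194]
tcp_rot: [0.0, 0.722, 0.692, 0.0]
wrist_force: [1.9, 0.2, -1.1]
width: 0.259
```

>>> step_arm(
  slide=[
    [0.03,0,0],
    [0.055,0,0],
    [0.069,0,0],
    [0.069,0,0],
    [0.069,0,0],
  ],
  yaw=[0,0,0,0,0],
  hand=[0,0,0,0,0],
)

```text
clock: 10.53
tcp_pos: [0.4635, 0.3318, 0.119]
tcp_rot: [-0.0, 0.722, 0.692, -0.0]
wrist_force: [0.1, -0.9, -0.9]
width: 0.26
```

Run:
```python
from h import *
go(.4626,.3324,.12)
c,im=shot("wrist","w10.png")
print(proj(c,[[.4626,.3324,.006]]))
```

```text
t 10.53 tcp [0.4635 0.3318 0.119 ] xang 87.58 tilt 0.05 w 0.26 slide [ 0.0005 -0.0009 -0.001 ] yaw None
[[272.61740198 204.32410535]]
```

View pics/w10.png

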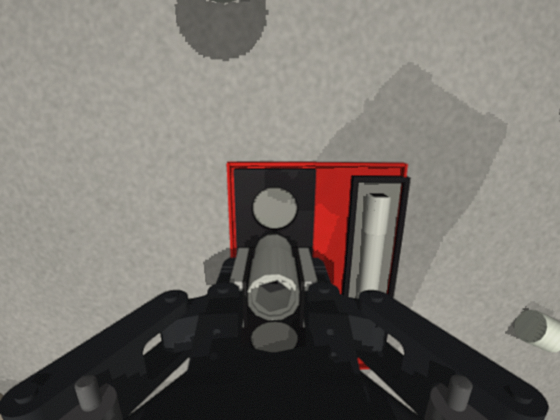

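>>> step_arm(
  slide=[
    [0,0,0.03],
    [0,0,0.06],
    [0,0,0.08],
    [0,0,0.088],
    [0,0,0.092],
    [0,0,0.092],
    [0,0,0.092],
  ],
  yaw=[0,0,0,0,0,0,0],
  hand=[0,0,0,0,0,0,0],
)

```text
clock: 11.17
tcp_pos: [0.4645, 0.3319, 0.0284]
tcp_rot: [0.0, 0.722, 0.691, 0.001]
wrist_force: [0.2, -0.1, -0.8]
width: 0.26
```

Run:
```python
from h import *
go(.463,.332,.0256)
c,im=shot("wrist","w11.png")
c,im=shot("side","s11.png"); cv2.imwrite("pics/s11z.png",cv2.resize(im[240:420,180:360],None,fx=3,fy=3))
```

```text
t 11.17 tcp [0.4645 0.3319 0.0284] xang 87.49 tilt 0.07 w 0.26 slide [ 0.     -0.0015  0.0028] yaw None
```

View pics/w11.png

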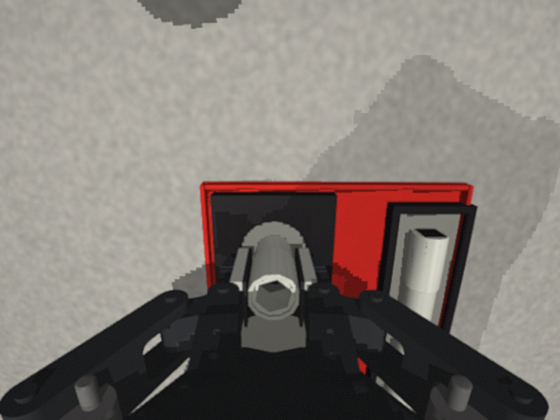

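View pics/s11z.png

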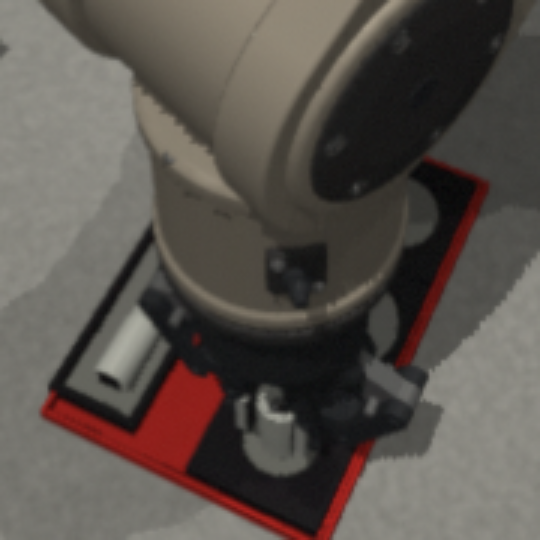

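>>> step_arm(
  slide=[
    [0,0,0.002],
    [0,0,0.002],
    [0,0,0.002],
    [0,0,0.002],
    [0,0,0.002],
    [0,0,0.002],
    [0,0,-0.01],
    [0,0,-0.05],
    [0,0,-0.09],
    [0,0,-0.13],
  ],
  yaw=[0,0,0,0,0,0,0,0,0,0],
  hand=[0,0,50,50,50,60,60,60,100,100],
)

```text
clock: 12.1
tcp_pos: [0.4631, 0.332, 0.1596]
tcp_rot: [-0.0, 0.722, 0.692, -0.0]
wrist_force: [1.3, 0.1, 0.9]
width: 0.86
```

Run:
```python
from h import *
go(.540,-.1135,.19)
c,im=shot("wrist","w12.png")
```

```text
t 12.1 tcp [0.4631 0.332  0.1596] xang 87.58 tilt 0.07 w 0.86 slide [-0.4419  0.0957 -0.0306] yaw None
```

View pics/w12.png

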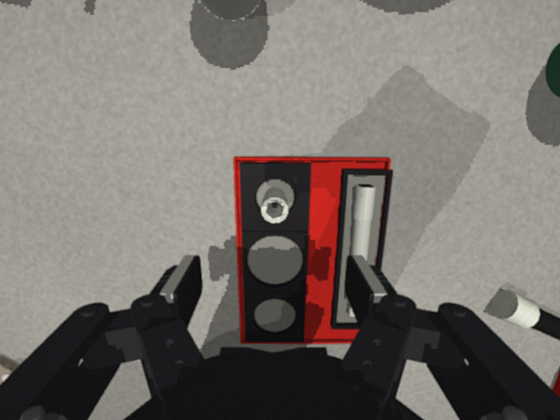

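>>> step_arm(
  slide=[
    [-0.04,0.009,-0.01],
    [-0.08,0.017,-0.02],
    [-0.12,0.026,-0.02],
    [-0.16,0.035,-0.02],
    [-0.2,0.044,-0.02],
    [-0.24,0.052,-0.02],
    [-0.28,0.061,-0.02],
    [-0.32,0.07,-0.02],
    [-0.36,0.078,-0.02],
    [-0.4,0.087,-0.02],
  ],
  yaw=[0,0,0,0,0,0,0,0,0,0],
  hand=[100,100,100,100,100,100,100,100,100,100],
)

```text
clock: 12.98
tcp_pos: [0.5334, -0.0734, 0.1784]
tcp_rot: [0.0, 0.722, 0.692, 0.0]
wrist_force: [2.7, 0.1, 0.4]
width: 0.998
```

>>> step_arm(
  slide=[
    [-0.025,0.005,0],
    [-0.041,0.009,0],
    [-0.041,0.009,0.01],
    [-0.041,0.009,0.03],
    [-0.041,0.009,0.04],
    [-0.041,0.009,0.04],
    [-0.041,0.009,0.04],
  ],
  yaw=[0,0,0,0,0,0,0],
  hand=[100,100,100,100,100,100,100],
)

```text
clock: 13.57
tcp_pos: [0.5405, -0.112, 0.1374]
tcp_rot: [-0.001, 0.722, 0.692, -0.0]
wrist_force: [-0.0, -0.4, 0.6]
width: 1.004
```

Run:
```python
from h import *
go(.540,-.1135,.022)
c,im=shot("wrist","w13.png")
print(proj(c,[[.5389,-.1135,.058]]))
```

```text
t 13.57 tcp [ 0.5405 -0.112   0.1374] xang 87.59 tilt 0.06 w 1.004 slide [-0.0016 -0.0003  0.1154] yaw None
[[271.82458906 218.31187566]]
```

View pics/w13.png

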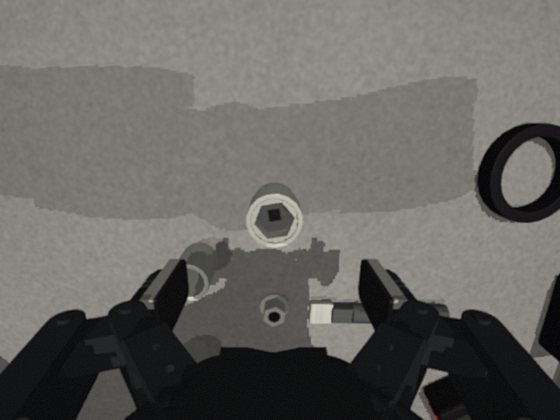

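>>> step_arm(
  slide=[
    [-0.0025,0,0.03],
    [-0.0025,0,0.065],
    [-0.0025,0,0.095],
    [-0.0025,0,0.11],
    [-0.0025,0,0.116],
    [-0.0025,0,0.116],
    [-0.0025,0,0.116],
  ],
  yaw=[0,0,0,0,0,0,0],
  hand=[100,100,100,100,100,100,100],
)

```text
clock: 14.2
tcp_pos: [0.5414, -0.1151, 0.0225]
tcp_rot: [0.0, 0.722, 0.692, 0.0]
wrist_force: [0.4, -0.8, 1.0]
width: 1.001
```

Run:
```python
from h import *
go(.540,-.1145,.022)
c,im=shot("wrist","w14.png")
```

```text
t 14.2 tcp [ 0.5414 -0.1151  0.0225] xang 87.54 tilt 0.07 w 1.001 slide [ 0.0006 -0.0015  0.0005] yaw None
```

View pics/w14.png

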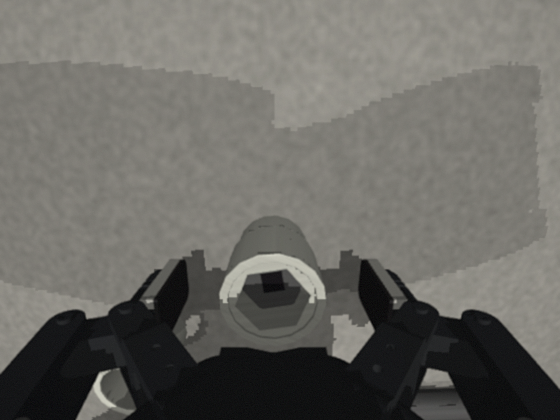

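>>> step_arm(
  slide=[
    [0,0,0],
    [0,0,0],
    [0,0,0],
    [0,0,0],
    [0,0,0],
    [0,0,0],
    [0,0,0],
  ],
  yaw=[0,0,0,0,0,0,0],
  hand=[0,0,0,0,0,0,0],
)

```text
clock: 14.83
tcp_pos: [0.5411, -0.1155, 0.0223]
tcp_rot: [0.001, 0.722, 0.692, 0.0]
wrist_force: [-2.0, 0.8, 13.2]
width: 0.526
```

Run:
```python
from h import *
go(.460,.2597,.1225)
c,im=shot("wrist","w15.png"); print(get_obs()["wrist_force"],onz(c,[[272,298]],.058)[0]-get_obs()["tcp_pos"])
```

```text
t 14.83 tcp [ 0.5411 -0.1155  0.0223] xang 87.52 tilt 0.07 w 0.526 slide [ 0.3713 -0.0972 -0.1005] yaw None
[-2.21890595  0.25964988 11.46078676] [-0.0008942   0.00141734  0.03571989]
```

View pics/w15.png

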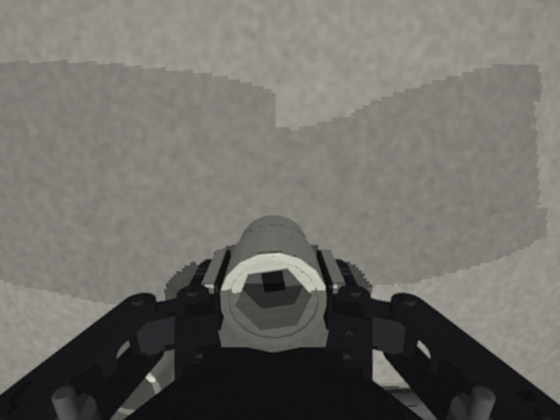

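>>> step_arm(
  slide=[
    [0,0,-0.03],
    [0,0,-0.07],
    [0.03,-0.008,-0.1],
    [0.07,-0.018,-0.1],
    [0.11,-0.029,-0.1],
    [0.15,-0.039,-0.1],
    [0.19,-0.05,-0.1],
    [0.23,-0.06,-0.1],
    [0.27,-0.071,-0.1],
    [0.305,-0.08,-0.1],
  ],
  yaw=[0,0,0,0,0,0,0,0,0,0],
  hand=[0,0,0,0,0,0,0,0,0,0],
)

```text
clock: 15.72
tcp_pos: [0.4727, 0.1953, 0.1217]
tcp_rot: [0.0, 0.722, 0.692, 0.0]
wrist_force: [1.1, 0.4, -3.3]
width: 0.524
```

>>> step_arm(
  slide=[
    [0.03,-0.008,0],
    [0.055,-0.014,0],
    [0.066,-0.017,0],
    [0.066,-0.017,0],
    [0.066,-0.017,0],
  ],
  yaw=[0,0,0,0,0],
  hand=[0,0,0,0,0],
)

```text
clock: 16.13
tcp_pos: [0.4595, 0.2595, 0.1212]
tcp_rot: [0.0, 0.722, 0.692, -0.0]
wrist_force: [0.0, -1.2, -3.9]
width: 0.522
```

Run:
```python
from h import *
go(.460,.2585,.03)
c,im=shot("wrist","w16.png")
print(proj(c,[[.4591,.2603,.006],[.4626,.3324,.006]]))
```

```text
t 16.13 tcp [0.4595 0.2595 0.1212] xang 87.59 tilt 0.03 w 0.522 slide [-0.0009  0.0006  0.0912] yaw None
[[273.19139119 203.35855914]
 [273.76141713 121.2833928 ]]
```

View pics/w16.png

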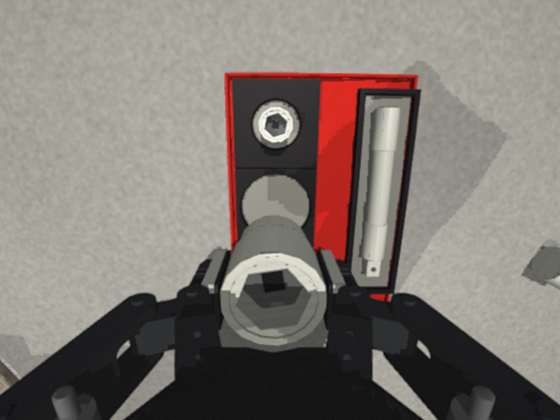

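>>> step_arm(
  slide=[
    [-0.002,0.0015,0.03],
    [-0.002,0.0015,0.06],
    [-0.002,0.0015,0.08],
    [-0.002,0.0015,0.087],
    [-0.002,0.0015,0.091],
    [-0.002,0.0015,0.091],
    [-0.002,0.0015,0.091],
  ],
  yaw=[0,0,0,0,0,0,0],
  hand=[0,0,0,0,0,0,0],
)

```text
clock: 16.77
tcp_pos: [0.4618, 0.2575, 0.0313]
tcp_rot: [0.0, 0.722, 0.691, 0.001]
wrist_force: [0.2, 0.5, -2.3]
width: 0.521
```

Run:
```python
from h import *
go(.461,.2575,.0285)
c,im=shot("wrist","w17.png"); print(get_obs()["wrist_force"])
c,im=shot("side","s17.png"); cv2.imwrite("pics/s17z.png",cv2.resize(im[240:420,180:360],None,fx=3,fy=3))
```

```text
t 16.77 tcp [0.4618 0.2575 0.0313] xang 87.49 tilt 0.07 w 0.521 slide [ 0.     -0.0008  0.0028] yaw None
[-0.45442037 -0.62363116 -3.08293695]
```

View pics/w17.png

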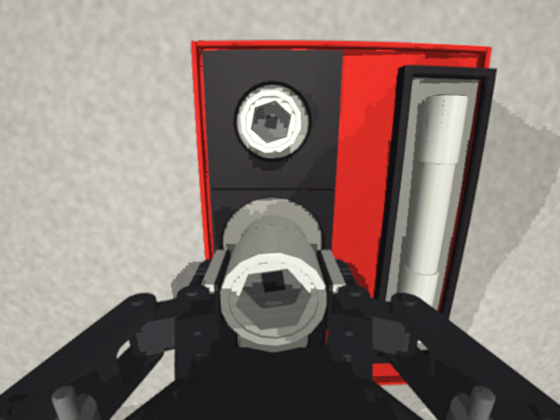

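View pics/s17z.png

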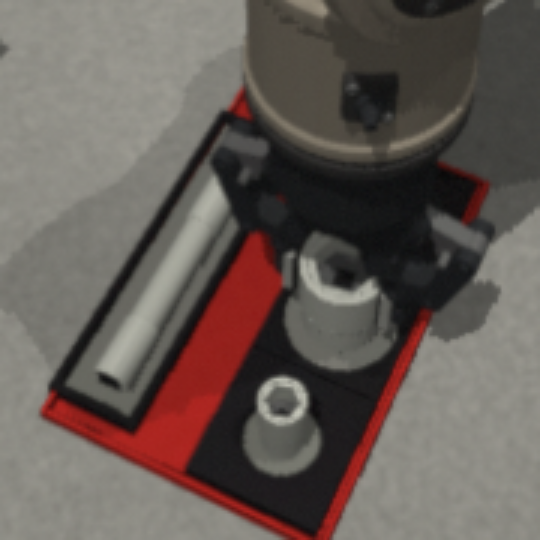

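>>> step_arm(
  slide=[
    [0,0,0.0025],
    [0,0,0.0025],
    [0,0,0.0025],
    [0,0,0.0025],
    [0,0,0.0025],
    [0,0,0.0025],
    [0,0,-0.01],
    [0,0,-0.05],
    [0,0,-0.09],
    [0,0,-0.13],
  ],
  yaw=[0,0,0,0,0,0,0,0,0,0],
  hand=[0,0,75,75,75,80,80,80,100,100],
)

```text
clock: 17.7
tcp_pos: [0.4602, 0.2577, 0.1626]
tcp_rot: [-0.001, 0.722, 0.692, -0.0]
wrist_force: [1.7, 0.9, 0.2]
width: 0.994
```

Run:
```python
from h import *
go(.4395,-.2905,.16)
c,im=shot("wrist","w18.png"); print(get_obs()["wrist_force"])
```

```text
t 17.7 tcp [0.4602 0.2577 0.1626] xang 87.58 tilt 0.08 w 0.994 slide [-0.5485  0.0024  0.0025] yaw None
[ 4.69289255  3.22260002 10.02980477]
```

View pics/w18.png

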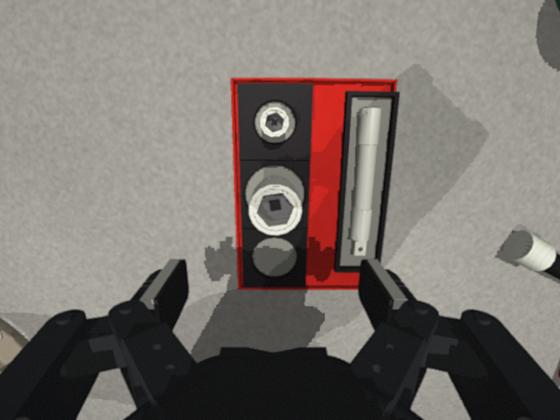

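>>> step_arm(
  slide=[
    [-0.04,0.01,0],
    [-0.08,0.02,0],
    [-0.12,0.03,0],
    [-0.16,0.03,0],
    [-0.2,0.03,0],
    [-0.24,0.03,0],
    [-0.28,0.03,0],
    [-0.32,0.03,0],
    [-0.36,0.03,0],
    [-0.4,0.03,0],
  ],
  yaw=[0,0,0,0,0,0,0,0,0,0],
  hand=[100,100,100,100,100,100,100,100,100,100],
)

```text
clock: 18.58
tcp_pos: [0.4734, -0.1453, 0.1614]
tcp_rot: [0.0, 0.722, 0.692, 0.0]
wrist_force: [0.6, 0.1, -0.7]
width: 1.0
```

>>> step_arm(
  slide=[
    [-0.04,-0.006,0],
    [-0.08,-0.013,0],
    [-0.12,-0.022,0],
    [-0.148,-0.0275,0],
    [-0.148,-0.0275,0.02],
    [-0.148,-0.0275,0.025],
    [-0.148,-0.0275,0.025],
    [-0.148,-0.0275,0.025],
  ],
  yaw=[0,0,0,0,0,0,0,0],
  hand=[100,100,100,100,100,100,100,100],
)

```text
clock: 19.25
tcp_pos: [0.4404, -0.2888, 0.1358]
tcp_rot: [-0.0, 0.722, 0.692, 0.0]
wrist_force: [0.3, 0.1, 0.0]
width: 1.002
```

Run:
```python
from h import *
go(.4395,-.2905,.02)
c,im=shot("wrist","w19.png")
print(proj(c,[[.438,-.2907,.054]]))
```

```text
t 19.25 tcp [ 0.4404 -0.2888  0.1358] xang 87.63 tilt 0.05 w 1.002 slide [-0.0018 -0.0008  0.1158] yaw None
[[270.82498952 217.89503689]]
```

View pics/w19.png

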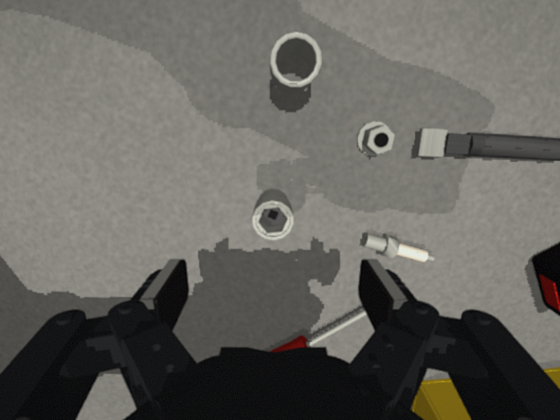

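>>> step_arm(
  slide=[
    [-0.0025,0,0.03],
    [-0.0025,0,0.065],
    [-0.0025,0,0.095],
    [-0.0025,0,0.11],
    [-0.0025,0,0.115],
    [-0.0025,0,0.115],
    [-0.0025,0,0.115],
  ],
  yaw=[0,0,0,0,0,0,0],
  hand=[100,100,100,100,100,100,100],
)

```text
clock: 19.88
tcp_pos: [0.4408, -0.2924, 0.0215]
tcp_rot: [0.001, 0.722, 0.692, 0.0]
wrist_force: [-0.7, -0.0, 0.1]
width: 0.999
```

Run:
```python
from h import *
go(.440,-.292,.02)
c,im=shot("wrist","w20.png")
```

```text
t 19.88 tcp [ 0.4408 -0.2924  0.0215] xang 87.58 tilt 0.07 w 0.999 slide [ 0.0004 -0.0008  0.0015] yaw None
```

View pics/w20.png

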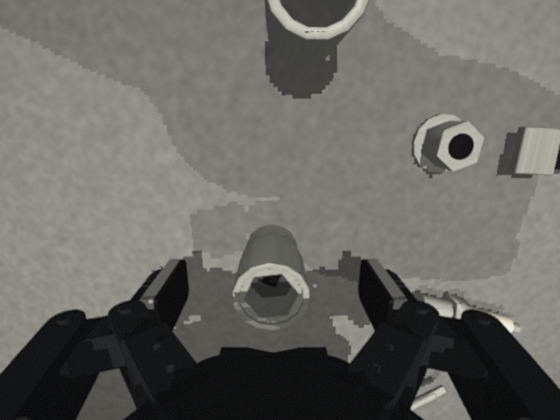

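Centred (rim at about (271,296)); close.

>>> step_arm(
  slide=[
    [0,0,0],
    [0,0,0],
    [0,0,0],
    [0,0,0],
    [0,0,0],
    [0,0,0],
    [0,0,0],
    [0,0,0],
  ],
  yaw=[0,0,0,0,0,0,0,0],
  hand=[0,0,0,0,0,0,0,0],
)

```text
clock: 20.6
tcp_pos: [0.44, -0.2928, 0.0209]
tcp_rot: [0.0, 0.722, 0.692, -0.0]
wrist_force: [-3.4, 0.4, 11.1]
width: 0.384
```

Run:
```python
from h import *
go(.457,.187,.1215)
c,im=shot("wrist","w21.png"); print(get_obs()["wrist_force"],onz(c,[[273,296]],.054)[0]-get_obs()["tcp_pos"])
```

```text
t 20.6 tcp [ 0.44   -0.2928  0.0209] xang 87.51 tilt 0.03 w 0.384 slide [ 0.4801 -0.0038 -0.1008] yaw None
[-2.17007689  0.66017542 11.3719415 ] [-0.00046923  0.00064051  0.03306577]
```

View pics/w21.png

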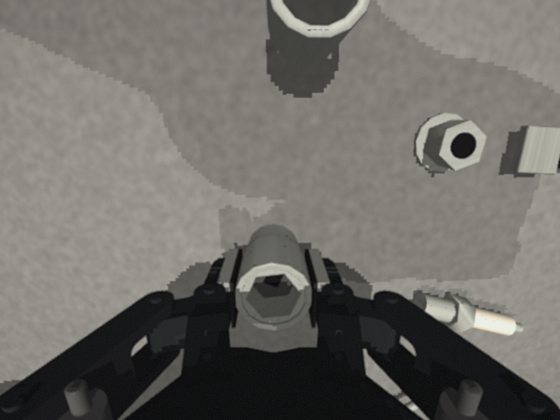

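>>> step_arm(
  slide=[
    [0,0,-0.03],
    [0,0,-0.07],
    [0,0.005,-0.11],
    [0.035,0.015,-0.12],
    [0.075,0.02,-0.12],
    [0.115,0.03,-0.12],
    [0.155,0.03,-0.12],
    [0.195,0.03,-0.12],
    [0.235,0.03,-0.12],
    [0.275,0.03,-0.12],
  ],
  yaw=[0,0,0,0,0,0,0,0,0,0],
  hand=[0,0,0,0,0,0,0,0,0,0],
)

```text
clock: 21.48
tcp_pos: [0.4812, -0.0174, 0.1405]
tcp_rot: [0.0, 0.722, 0.692, -0.0]
wrist_force: [1.3, -1.1, -0.6]
width: 0.383
```

>>> step_arm(
  slide=[
    [0.04,0,0],
    [0.08,-0.01,0],
    [0.12,-0.02,0],
    [0.16,-0.03,0],
    [0.19,-0.034,0],
    [0.204,-0.034,0.015],
    [0.204,-0.034,0.02],
    [0.204,-0.034,0.02],
    [0.204,-0.034,0.02],
  ],
  yaw=[0,0,0,0,0,0,0,0,0],
  hand=[0,0,0,0,0,0,0,0,0],
)

```text
clock: 22.23
tcp_pos: [0.4563, 0.1854, 0.1201]
tcp_rot: [-0.0, 0.722, 0.692, -0.001]
wrist_force: [0.4, -0.6, -1.4]
width: 0.38
```

Run:
```python
from h import *
go(.458,.186,.0285)
c,im=shot("wrist","w22.png")
print(proj(c,[[.4559,.1882,.006]]))
```

```text
t 22.23 tcp [0.4563 0.1854 0.1201] xang 87.51 tilt 0.07 w 0.38 slide [0.0007 0.0018 0.0916] yaw None
[[273.15185495 201.55348821]]
```

View pics/w22.png

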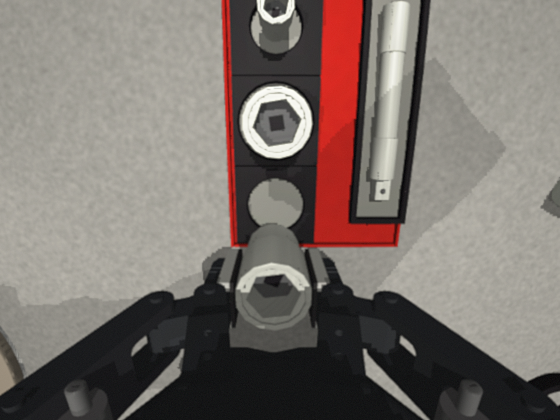

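>>> step_arm(
  slide=[
    [0,0.0015,0.03],
    [0,0.0015,0.06],
    [0,0.0015,0.08],
    [0,0.0015,0.087],
    [0,0.0015,0.091],
    [0,0.0015,0.091],
    [0,0.0015,0.091],
  ],
  yaw=[0,0,0,0,0,0,0],
  hand=[0,0,0,0,0,0,0],
)

```text
clock: 22.87
tcp_pos: [0.4588, 0.1861, 0.0305]
tcp_rot: [0.0, 0.722, 0.691, 0.001]
wrist_force: [0.3, 0.2, -0.7]
width: 0.381
```

Run:
```python
from h import *
go(.458,.1857,.027)
c,im=shot("wrist","w23.png"); print(get_obs()["wrist_force"])
```

```text
t 22.87 tcp [0.4588 0.1861 0.0305] xang 87.49 tilt 0.08 w 0.381 slide [-0.0004 -0.0008  0.0035] yaw None
[ 1.02478379 -0.23559804 -2.12707653]
```

View pics/w23.png

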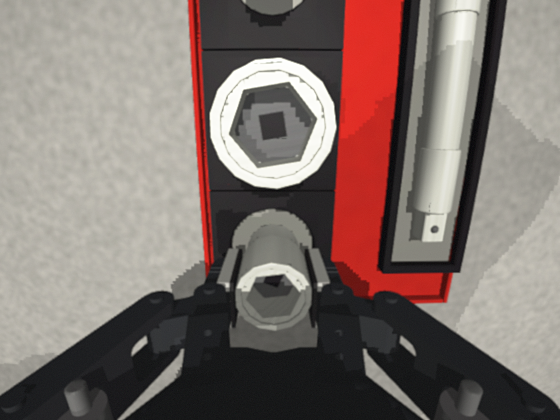

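>>> step_arm(
  slide=[
    [0,0,0.003],
    [0,0,0.003],
    [0,0,0.003],
    [0,0,0.003],
    [0,0,0.003],
    [0,0,0.003],
    [0,0,-0.01],
    [0,0,-0.05],
    [0,0,-0.09],
    [0,0,-0.13],
  ],
  yaw=[0,0,0,0,0,0,0,0,0,0],
  hand=[0,0,60,60,60,65,65,70,100,100],
)

```text
clock: 23.75
tcp_pos: [0.4571, 0.1864, 0.1616]
tcp_rot: [-0.001, 0.722, 0.692, -0.0]
wrist_force: [0.6, 0.3, 1.2]
width: 0.957
```

>>> step_arm(
  slide=[
    [-0.04,0.01,-0.03],
    [-0.08,0.02,-0.05],
    [-0.12,0.03,-0.05],
    [-0.16,0.04,-0.05],
    [-0.2,0.05,-0.05],
    [-0.24,0.05,-0.05],
    [-0.28,0.05,-0.05],
    [-0.32,0.05,-0.05],
    [-0.36,0.05,-0.05],
    [-0.4,0.05,-0.05],
  ],
  yaw=[0,0,0,0,0,0,0,0,0,0],
  hand=[100,100,100,100,100,100,100,100,100,100],
)

```text
clock: 24.58
tcp_pos: [0.4902, -0.2152, 0.2105]
tcp_rot: [0.0, 0.722, 0.692, 0.0]
wrist_force: [1.4, 0.7, -0.6]
width: 1.003
```

>>> step_arm(
  slide=[
    [-0.04,0,0],
    [-0.08,0,0],
    [-0.12,0,0],
    [-0.16,0,0],
    [-0.2,0,0],
    [-0.24,0,0],
    [-0.24,0,0],
    [-0.24,0,0],
    [-0.24,0,0],
    [-0.24,0,0],
  ],
  yaw=[0,0,0,0,0,0,0,0,0,0],
  hand=[100,100,100,100,100,100,100,100,100,100],
)

```text
clock: 25.42
tcp_pos: [0.481, -0.4519, 0.2099]
tcp_rot: [-0.0, 0.722, 0.692, 0.0]
wrist_force: [0.7, 0.3, 0.1]
width: 1.0
```

Run:
```python
from h import *
go(0,0,0)
c,im=shot("top","t24.png"); cv2.imwrite("pics/t24z.png",cv2.resize(im[195:290,110:240],None,fx=6,fy=6,interpolation=cv2.INTER_CUBIC))
cs,s=shot("side","s24.png"); cv2.imwrite("pics/s24z.png",cv2.resize(s[240:420,180:360],None,fx=3.3,fy=3.3,interpolation=cv2.INTER_CUBIC))
print(proj(c,[[.463,.331,.056],[.460,.2595,.064],[.457,.187,.06]]),proj(cs,[[.463,.331,.056],[.460,.2595,.064],[.457,.187,.06]]))
```

```text
t 25.42 tcp [ 0.481  -0.4519  0.2099] xang 87.62 tilt 0.05 w 1.0 slide [ 0.4314 -0.4994  0.2099] yaw None
[[135.78377501 256.22591566]
 [167.80104249 256.40780117]
 [201.4822627  257.1727342 ]] [[273.99207816 372.64661344]
 [294.96653356 328.86107871]
 [313.52989646 293.03611467]]
```

View pics/t24z.png

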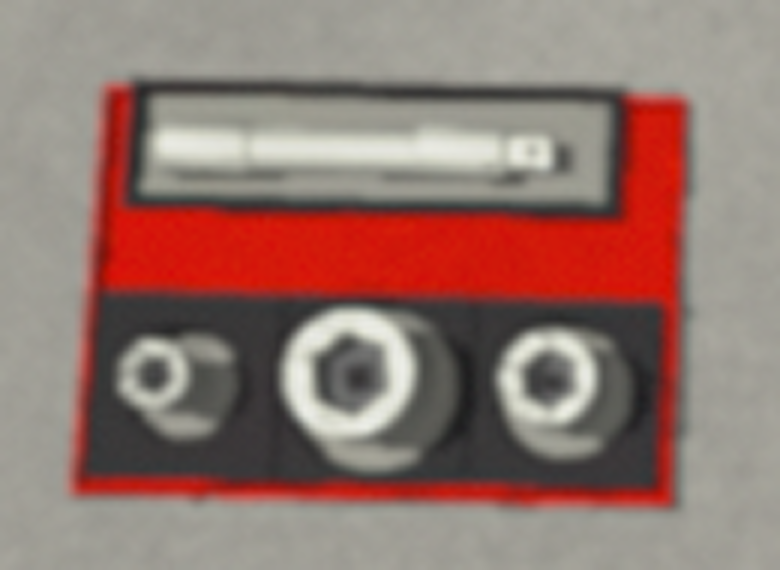

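View pics/s24z.png

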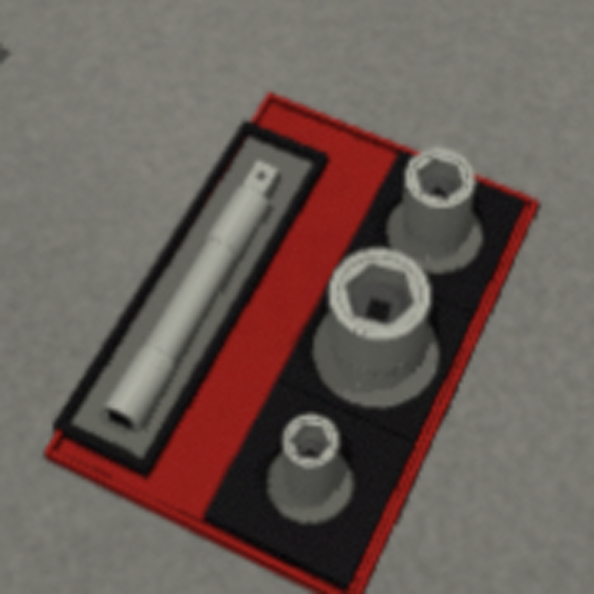

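View pics/s24.png

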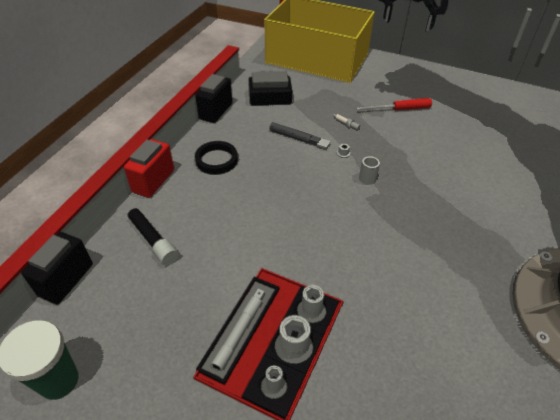

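Run:
```python
from plant import order
print(order.close_job())
```

```text
the job is handed in; nothing more can be done
None
```

The socket set is back in its red tray, and I handed the job in at about 25.5 s of the 102 s allowed. The hand-in reports no verdict, so success rests on my own last checks.

- **Sockets:** all three stand upright on the floors of their own cups. The large and medium rims matched their expected positions to about 1 px in the top view. The small rim was off by nearly 2 px there (about 4 mm) but matched within 1 px in the side view. That is inside the 12 mm limit, and I left it.
- **Extension bar:** it lies flat in the trough, centred across it and about 9 mm off the middle lengthwise, against a limit of 30 mm.
- **Bushing and chisel:** the last side picture shows both where they were at the start. I checked this by eye, not by measurement.
- **Camera disagreement:** the wrist and top cameras disagreed by 2–4 mm on positions. I used compromise values, and every grasp and placing worked the first time.
- **Forces:** the wrist force showed up to about 13 N when the gripper closed on things standing on the bench, well under the 120 N limit. The arm ended clear of everything.

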